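# Tip two caster wheels out of a pail into the sorting tray

### The job

Lift the blue pail that holds two caster wheels by its bail and stand it upright in the plywood tray with the wheels still in it, then let go. Then take the wooden tipping grip at the pail's bottom rim and lift by it until the pail hangs mouth-down and both wheels have dropped out into the tray. Let go of the empty pail, leaving it in the tray, clear of the wheels so that neither is inside it, and leave the grey pail where it stands.

Things in the scene. Friction and masses are not known exactly. Their poses are not given: they have to be found in the camera images.
- pail: The blue steel pail, 420 g: round, open-topped, 84 mm across at the bottom, 120 mm across at the rim, 120 mm tall, 3 mm wall, 5 mm floor. Origin at the centre of its underside, z up through the mouth, y along the bail's pivots, the tipping grip on its -x side. It stands upright on the bench at the start.
- pail_mid (a point): Middle of the blue pail: on its axis, 60 mm above its underside.
- bail_grip (a point): Centre of the wooden roller (16 mm thick, 56 mm long along the pail's y) on top of the blue pail's wire bail. The bail pivots about the pail's y, 110 mm above the pail's underside, roller 75 mm from the pivots. It is slightly stiff: it starts upright, the roller 185 mm above the pail's underside, and stays up when let go.
- tip_grip (a point): Grip point of the upright wooden tipping grip: 16 mm thick (pail's y), 20 deep (x), 60 tall, this point 25 below its top. Pail standing: 92 mm behind its centre (-x), 45 above its underside. A strap joins it to a slightly stiff hinge along y at the bottom rim, 44 mm forward of and 35 below this point: raise the grip upright and the pail swings mouth-down under it. It stays put during carrying.
- tray: Open plywood tray fixed to the bench, 360 mm along its x, 400 mm along its y, walls 50 mm tall and 10 mm thick, floor 10 mm thick. Origin at the centre of its underside, at bench height; empty at the start.
- wheel_a_mid (a point): Centre of a loose caster wheel, black rubber with an orange hub, 50 mm across, 20 mm thick, 70 g; it starts flat on the floor of the blue pail.
- wheel_b_mid (a point): Centre of a second, identical wheel, lying flat on top of the first in the blue pail.
- grey_pail: A grey pail of the same shape, with bolts in it; a bystander. Origin at the centre of its underside.
Mind the look-alikes: they are no part of the job. What is shaped like the part that bears wheel_b_mid but purple or turquoise is not meant.

How it is judged:
By the outcome, as a careful person would: the job done as asked, in the order asked, and still so for the second after the job is handed in, with the robot touching nothing.
It also fails if it takes over 72 s, if anything falls off the work surface, if the arm or the gripper's body presses on something with over 40 N, if the wrist force passes 120 N, or if a joint passes its speed limit or range.

### The arm

A 6-joint arm with a two-finger parallel gripper is mounted at the origin on the work surface. World frame = base frame: x ahead of the robot, y to its left, z up, the work surface at z = 0. Lengths are in m, angles in rad, forces in N, time in s.
With the tool pointing down it reaches from about 0.2 to 0.875 m from the base axis. Payload 3.4 kg.
Tool frame: the origin (TCP) lies on the centre line of the jaws, within the pads' length; the fingertips stand 22 mm ahead of it and the grasp point (between the pads) lies 3 mm ahead of it; z points along the fingers, y is the direction in which the jaws open and shut (so a half turn about z gives the same grasp; the last joint's range is limited). The gripper opens to 94 mm and grips with 3 to 60 N. Pads are 16 mm wide; open, the fingers measure 119 mm over their backs; the gripper's body (75 mm by 177 mm) begins 78 mm behind the grasp point.
Start: joints at [1.189, 0.276, 1.505, -0, 1.361, -0.121], TCP at [0.148, 0.556, 0.204] pointing down, gripper open.
Joint ranges: [-2.89, 2.89], [-0.75, 2.08], [0.22, 2.7], [-1.18, 4.32], [0.11, 2.71], [-2.7, 2.7]. Speed limits (rad/s): [2.57, 2.57, 3.14, 3.14, 3.14, 3.14].

### API

Orientations are given as a unit quaternion [x, y, z, w].
In Python, from plant import manip, imaging gives the robot as it stands.
- The arm moves only by the tool move_arm, never from a script. Its argument "commands" is a list of rows, each a list of 5 numbers: the shift along the tool's x, y, z in units of 50 mm (1.0 is 50 mm), then the turn about the tool's z in units of 8 degrees (1.0 is 8 degrees), then the closure, from -1 (fully open) to 1 (shut). In form: [[dx, dy, dz, roll, jaw], ...]. A call has 1 to 10 rows; each row is the pose to reach, as a shift and turn from the pose commanded when the call began, along the tool's axes at that moment; what a row does not reach only later rows make up. A row lasts 1/10 s, in which the tool goes at most 50 mm and 8.59 degrees, less where a joint would pass 70% of its speed; a pose out of reach is approached as far as the arm can. A call with a gripper value outside its range is refused whole. The fingers move at their own pace and stop on an object; "force" is the grip in N (left out, the last holds). Time passes only in rows, so rows that repeat a pose let the fingers close. It gives the time, the measured TCP pose, the force and the opening at its end, in the units of the state.
- manip.get_state(): the state, without advancing time (a new reading comes with each control period).
- imaging.capture(name): name is "scene" or "top" or "wrist"; returns a dict with "image" (480x640x3 uint8, blue, green, red), "mtx" (3x3 intrinsics, pixels), "R" (3x3) and "t" (3): a world point X has camera coordinates R X + t. Camera axes: x right, y down, z forward; pixel columns grow to the right and rows downward; lengths in m; the calibration is good to about 2 mm. A picture is of the moment at which its call begins. There is no depth.
- manip.job_done(): hands the job in, once; it reports no verdict.
The state is a dict: "t": time; "joints": joint angles; "qvel": joint speeds; "joint_efforts": joint torques, N m; "ee_pos": TCP position; "ee_rot": TCP orientation; "wrist_force": force on the tool from outside, world axes, zero at the start; "moment": the same for the moment, N m; "grip_width": finger opening in m.
Only numpy, scipy, OpenCV 4.12 (cv2) and the standard library are available. Lean on these libraries where they do the work, as an engineer would, in place of code of your own. Each camera call takes 0.05 s, during which the arm holds its last target.

## Working session

There is one attempt and no reset: what is moved stays moved. The work goes in short steps, Python scripts to look and compute and a tool call to move; the robot and the scene stay as the last step left them, time stands still between calls to the robot, and variables do not carry over. Pictures are saved under pics/ and viewed, and the job is handed in when it is done.

Besides the shell and the picture viewer there is one more tool, called after "Request:" as name([rows], argument=value, ...), one row to a line, values as JSON. move_arm: Moves the arm, as the interface text tells. Its arguments: {"type":"object","properties":{"commands":{"type":"array","items":{"type":"array","items":{"type":"number"}}},"force":{"type":"number"}},"required":["commands"]}

```bash
mkdir -p pics; cat > h.py <<'E'
import sys
sys.path.insert(0,'.')
import numpy as np, cv2
from plant import manip, imaging
def cap(n,f):
    c=imaging.capture(n); cv2.imwrite('pics/'+f+'.png',c['image']); np.savez('pics/'+f+'.npz',**{k:c[k] for k in('mtx','R','t','image')}); return c
def plane(c,u,v,z):
    K,R,t=c['mtx'],c['R'],c['t']; d=R.T@np.linalg.solve(K,[u,v,1.]); o=-R.T@t; return o+d*(z-o[2])/d[2]
def proj(c,X):
    p=c['mtx']@(c['R']@np.array(X,float)+c['t']); return p[:2]/p[2]
def tri(obs):
    A=[];b=[]
    for c,u,v in obs:
        d=c['R'].T@np.linalg.solve(c['mtx'],[u,v,1.]); d/=np.linalg.norm(d); o=-c['R'].T@c['t']; P=np.eye(3)-np.outer(d,d); A.append(P); b.append(P@o)
    return np.linalg.solve(sum(A),sum(b))
E
python3 - <<'E'
from h import *
for n in('scene','top','wrist'): 
    c=cap(n,n+'0'); print(n,-c['R'].T@c['t'])
print(manip.get_state())
E
ls
```

```text
scene [1.18645009 0.32461015 0.69443507]
top [ 0.42700389 -0.07766931  0.95221127]
wrist [0.08282466 0.57339223 0.38440051]
{'t': 0.15, 'joints': array([ 1.18898480e+00,  2.76445416e-01,  1.50580623e+00, -7.15562811e-06,
        1.36068356e+00, -1.20966324e-01]), 'qvel': array([-0.00065749, -0.00102365, -0.00523134, -0.00093131,  0.00179251,
        0.00042489]), 'joint_efforts': array([ 9.23948646e-04, -4.04924083e+01, -2.37433523e+01,  7.02159223e-02,
        3.16629396e-02, -1.12295327e-04]), 'ee_pos': array([0.14812712, 0.555171  , 0.20312029]), 'ee_rot': array([ 1.30052396e-01,  9.91506895e-01, -6.51046334e-04, -1.63590811e-04]), 'wrist_force': array([ 0.30229102, -0.23429312, -0.14447391]), 'moment': array([-0.00661989, -0.00469823, -0.02623415]), 'grip_width': 0.09379162550597425}
h.py
pics
```

View pics/scene0.png

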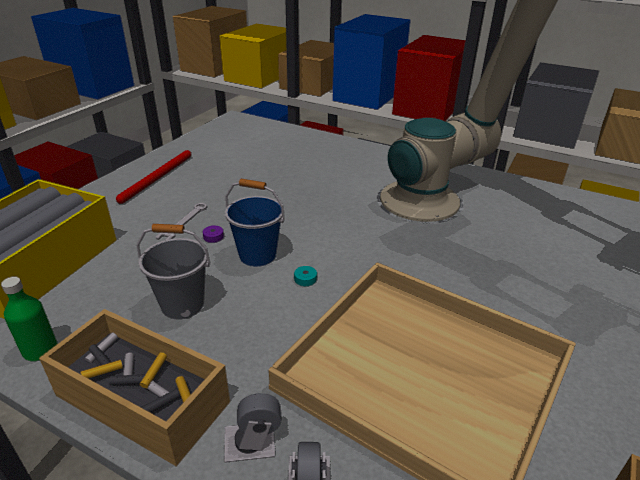

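View pics/top0.png

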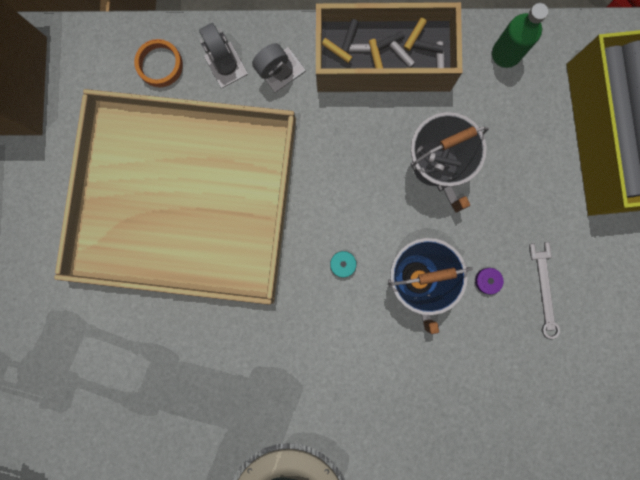

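View pics/wrist0.png

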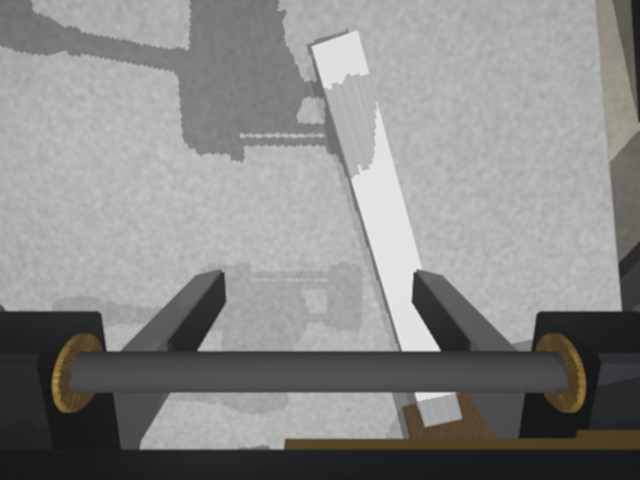

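The top view shows the blue pail with its rim centre near (428,276), the bail roller near (437,276) and the tipping grip near (432,327). The grey pail is near (448,150) and the tray is at left, with outer corners near (87,93), (293,112), (272,301) and (58,277). I'll enlarge these.

```bash
python3 - <<'E'
from h import *
a=np.load('pics/top0.npz')['image'];cv2.imwrite('pics/c1.png',cv2.resize(a[225:345,370:530],None,fx=5,fy=5,interpolation=cv2.INTER_CUBIC))
a=np.load('pics/scene0.npz')['image'];cv2.imwrite('pics/c2.png',cv2.resize(a[170:290,190:350],None,fx=5,fy=5,interpolation=cv2.INTER_CUBIC))
E
```

```text
(no output)
```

View pics/c1.png

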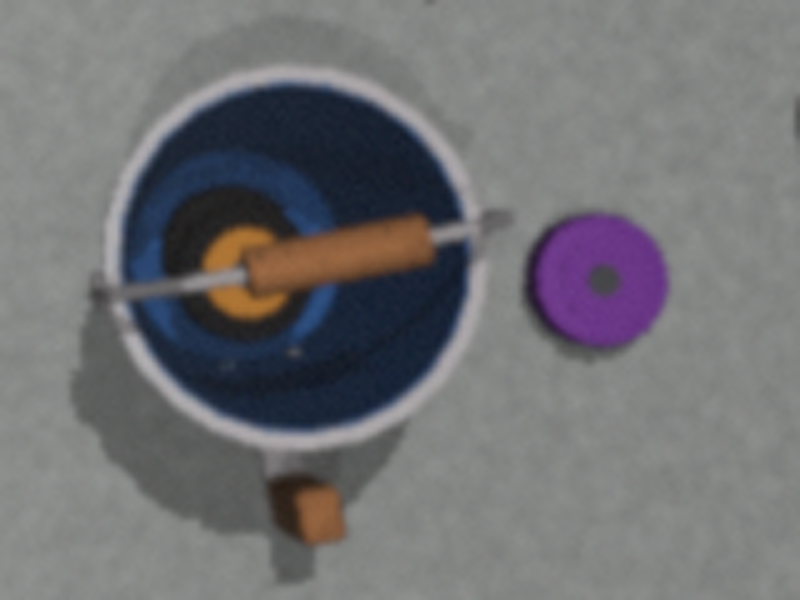

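View pics/c2.png

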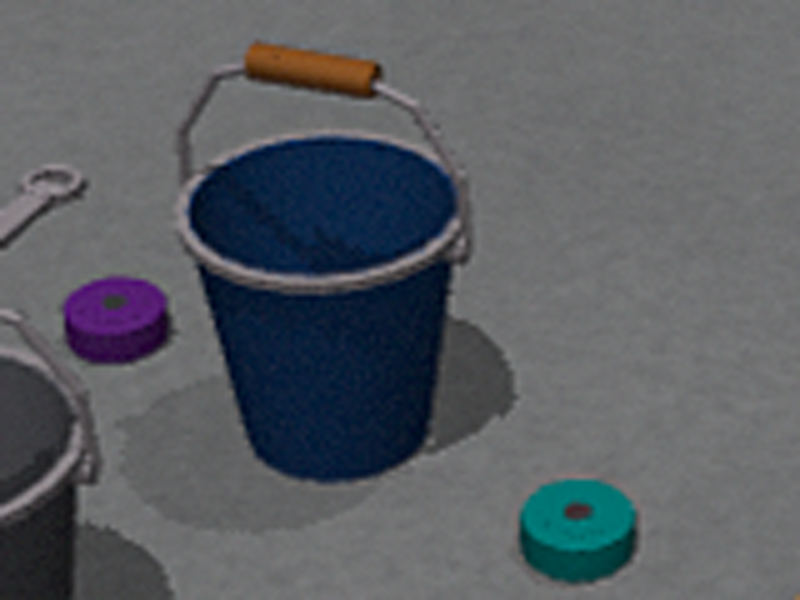

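```bash
python3 - <<'E'
from h import *
T=np.load('pics/top0.npz');S=np.load('pics/scene0.npz')
f=lambda x,y:(370+x/5,225+y/5)
g=lambda x,y:(190+x/5,170+y/5)
print('roller tri',tri([(T,*f(340,254)),(S,*g(313,69))]))
ra=plane(T,*f(247,272),.19);rb=plane(T,*f(430,238),.19);print('roller ends',ra,rb,np.linalg.norm(ra-rb),plane(T,*f(339,254),.187))
rc=plane(T,*f(297,257),.12);tg=plane(T,*f(321,511),.07);print('rim',rc,'tip',tg,np.linalg.norm((rc-tg)[:2]))
pa=plane(T,*f(100,290),.11);pb=plane(T,*f(497,220),.11);print('piv',pa,pb,np.linalg.norm(pa-pb))
for p in(ra-rb,pa-pb):print('y axis deg',np.degrees(np.arctan2(p[1],p[0])))
d=rc-tg;print('x axis deg',np.degrees(np.arctan2(d[1],d[0])))
for uv in[(87,93),(293,112),(272,301),(58,277)]:print('tray',plane(T,*uv,.05))
print('grey',plane(T,449,149.5,.12), 'turq',plane(T,343,264,.02),'purple',plane(T,490,281,.02))
E
```

```text
roller tri [ 0.42601992 -0.23928492  0.18541406]
roller ends [ 0.42193257 -0.21272122  0.19      ] [ 0.4324233  -0.26812896  0.19      ] 0.05639213324764383 [ 0.42748305 -0.24122427  0.187     ]
rim [ 0.4264806  -0.24168059  0.12      ] tip [ 0.33837034 -0.25867786  0.07      ] 0.08973475580209446
piv [ 0.41519168 -0.17772237  0.11      ] [ 0.43909044 -0.31056531  0.11      ] 0.13497554321388475
y axis deg 100.72129306760831
y axis deg 100.19855350540024
x axis deg 10.918754088449312
tray [0.76603534 0.37847403 0.05      ]
tray [ 0.72889348 -0.00784766  0.05      ]
tray [0.38125753 0.02697118 0.05      ]
tray [0.42269093 0.417203   0.05      ]
grey [ 0.64015438 -0.27751151  0.12      ] turq [ 0.44881356 -0.10128032  0.02      ] purple [ 0.41838229 -0.37291117  0.02      ]
```

```bash
cat >> h.py <<'E'
from scipy.spatial.transform import Rotation as Ro
def st():
    s=manip.get_state(); R=Ro.from_quat(s['ee_rot']).as_matrix()
    return s,R,np.degrees(np.arctan2(R[1,1],R[0,1]))
def to(x,y,z,yaw=None):
    s,R,yw=st(); d=R.T@(np.array([x,y,z])-s['ee_pos'])/.05
    r=0 if yaw is None else ((yw-yaw+180)%360-180)/8
    print('to',np.round(d,2),'roll',round(r,2),'now',np.round(s['ee_pos'],4),'yaw',round(yw,1),'tilt',np.round(R[:,2],3),'F',np.round(s['wrist_force'],1),'w',round(s['grip_width'],4),'t',round(s['t'],2),'q',np.round(s['joints'],2))
E
python3 - <<'E'
from h import *
to(.3,.15,.29,40);to(.4265,-.2405,.26,10.5)
E
```

```text
to [-5.02 -7.05 -1.73] roll 4.38 now [0.1481 0.5552 0.2031] yaw 75.1 tilt [-0.    -0.001 -1.   ] F [ 0.3 -0.2 -0.1] w 0.0938 t 0.15 q [ 1.19  0.28  1.51 -0.    1.36 -0.12]
to [ -9.48 -13.94  -1.12] roll 8.07 now [0.1481 0.5552 0.2031] yaw 75.1 tilt [-0.    -0.001 -1.   ] F [ 0.3 -0.2 -0.1] w 0.0938 t 0.15 q [ 1.19  0.28  1.51 -0.    1.36 -0.12]
```

Request:
move_arm([
  [-0.5,-0.7,-0.3,0.5,-1],
  [-1,-1.4,-0.7,1,-1],
  [-1.6,-2.2,-1.1,1.5,-1],
  [-2.2,-3,-1.4,2,-1],
  [-2.8,-3.8,-1.7,2.5,-1],
  [-3.4,-4.6,-1.7,3,-1],
  [-3.9,-5.3,-1.7,3.5,-1],
  [-4.4,-6,-1.7,4,-1],
  [-5,-6.7,-1.7,4.4,-1],
  [-5,-7,-1.7,4.4,-1],
], force=30)

```text
t: 1.15
ee_pos: [0.3014, 0.1496, 0.2887]
ee_rot: [0.427, 0.904, -0.0, 0.001]
wrist_force: [-0.4, -0.1, 0.1]
grip_width: 0.0942
```

```bash
python3 - <<'E'
from h import *
to(.4265,-.2405,.26,10.5)
E
```

```text
to [-7.61 -3.03  0.59] roll 3.62 now [0.3014 0.1496 0.2887] yaw 39.5 tilt [ 0.001 -0.002 -1.   ] F [-0.4 -0.1  0.1] w 0.0942 t 1.15 q [ 0.26 -0.14  1.76 -0.    1.52 -0.43]
```

Request:
move_arm([
  [-0.8,-0.3,0,0.5,-1],
  [-1.7,-0.7,0,1,-1],
  [-2.6,-1,0,1.5,-1],
  [-3.5,-1.4,0,2,-1],
  [-4.4,-1.8,0,2.5,-1],
  [-5.3,-2.1,0,3,-1],
  [-6.2,-2.5,0,3.6,-1],
  [-7,-2.8,0,3.62,-1],
  [-7.6,-3,0.3,3.62,-1],
  [-7.61,-3.03,0.59,3.62,-1],
])

```text
t: 2.15
ee_pos: [0.4285, -0.2404, 0.2581]
ee_rot: [0.638, 0.77, -0.0, 0.001]
wrist_force: [-0.8, 0.6, -0.6]
grip_width: 0.094
```

```bash
python3 - <<'E'
from h import *
to(.4265,-.2405,.184,10.5)
c=cap('wrist','w1');c=cap('scene','s1')
print(proj(c,[.4265,-.2405,.185]))
E
```

```text
to [ 0.01 -0.04  1.48] roll 0.02 now [ 0.4285 -0.2404  0.2581] yaw 10.7 tilt [ 0.    -0.002 -1.   ] F [-0.8  0.6 -0.6] w 0.094 t 2.15 q [-0.65  0.12  1.57 -0.    1.45 -0.84]
[250.59850955 183.71181453]
```

View pics/w1.png

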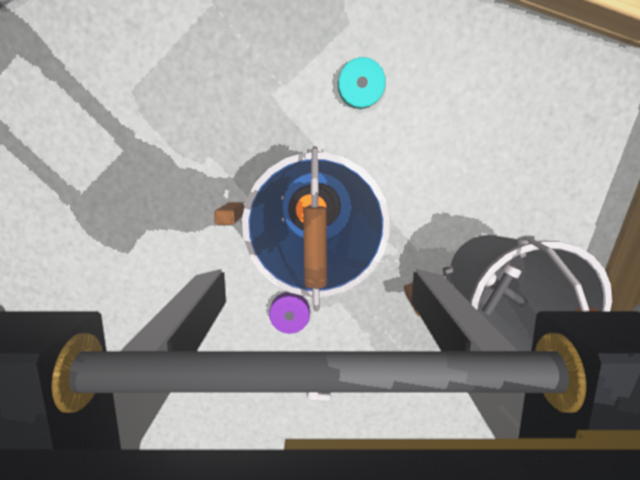

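View pics/s1.png

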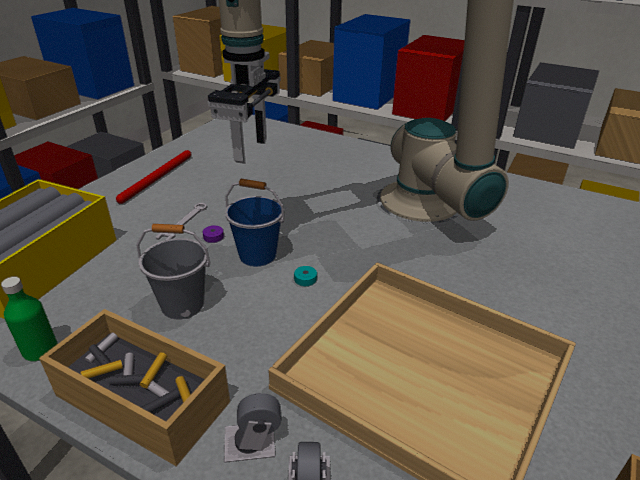

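The wrist view shows the roller at (315,247), centred between the jaws and parallel to the pads. I'll descend and grip.

Request:
move_arm([
  [0.02,-0.03,0.3,0,-1],
  [0.02,-0.03,0.7,0,-1],
  [0.02,-0.03,1.1,0,-1],
  [0.02,-0.03,1.4,0,-1],
  [0.02,-0.03,1.4,0,0.3],
  [0.02,-0.03,1.4,0,1],
  [0.02,-0.03,1.4,0,1],
  [0.02,-0.03,1.4,0,1],
  [0.02,-0.03,1.4,0,1],
  [0.02,-0.03,1.4,0,1],
], force=40)

```text
t: 3.25
ee_pos: [0.4256, -0.2357, 0.1896]
ee_rot: [0.637, 0.771, 0.0, 0.0]
wrist_force: [-0.9, -0.4, 0.2]
grip_width: 0.0495
```

```bash
python3 - <<'E'
from h import *
c=cap('wrist','w2')
to(.4265,-.2405,.31,10.5)
E
```

```text
to [-0.1   0.   -2.41] roll 0.05 now [ 0.4256 -0.2356  0.1895] yaw 10.9 tilt [ 0. -0. -1.] F [ 0.3  0.3 -0.6] w 0.0455 t 3.3 q [-0.65  0.15  1.71  0.    1.28 -0.84]
```

View pics/w2.png

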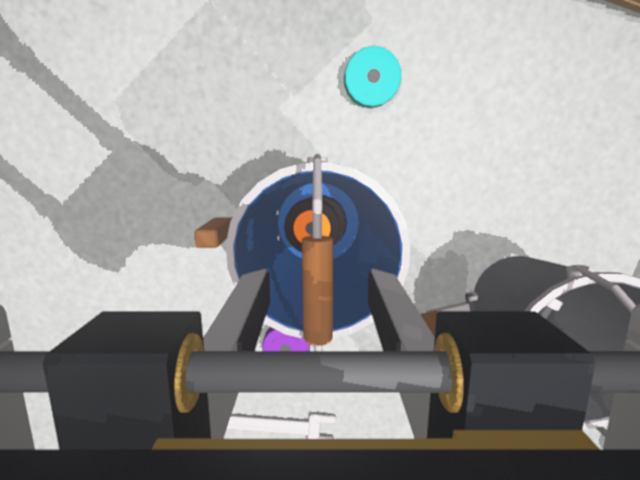

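The fingers are still closing and the roller is centred at column 317. I'll keep closing.

Request:
move_arm([
  [-0.1,0,0,0,1],
  [-0.1,0,0,0,1],
  [-0.1,0,0,0,1],
  [-0.1,0,0,0,1],
  [-0.1,0,0,0,1],
  [-0.1,0,0,0,1],
  [-0.1,0,0,0,1],
  [-0.1,0,0,0,1],
], force=40)

```text
t: 4.1
ee_pos: [0.4276, -0.2407, 0.1913]
ee_rot: [0.637, 0.771, 0.001, 0.002]
wrist_force: [-0.6, 1.5, 9.5]
grip_width: 0.0005
```

Request:
move_arm([
  [0,0,-0.1,0,1],
  [0,0,-0.3,0,1],
  [0,0,-0.6,0,1],
  [0,0,-1,0,1],
  [0,0,-1.4,0,1],
  [0,0,-1.8,0,1],
  [0,0,-2.2,0,1],
  [0,0,-2.5,0,1],
  [0,0,-2.7,0,1],
  [0,0,-2.7,0,1],
])

```text
t: 5.1
ee_pos: [0.4269, -0.2408, 0.3257]
ee_rot: [0.637, 0.771, 0.0, 0.001]
wrist_force: [0.3, 0.1, -0.6]
grip_width: 0.0003
```

```bash
python3 - <<'E'
from h import *
c=cap('wrist','w3');c=cap('scene','s3')
to(.4265,-.2405,.31,10.5)
E
```

```text
to [-0.01  0.01  0.28] roll 0.05 now [ 0.4262 -0.2403  0.3238] yaw 10.9 tilt [-0.001  0.001 -1.   ] F [ 0.3 -0.8 -0.1] w 0.0005 t 5.2 q [-0.66  0.1   1.44  0.    1.6  -0.85]
```

View pics/w3.png

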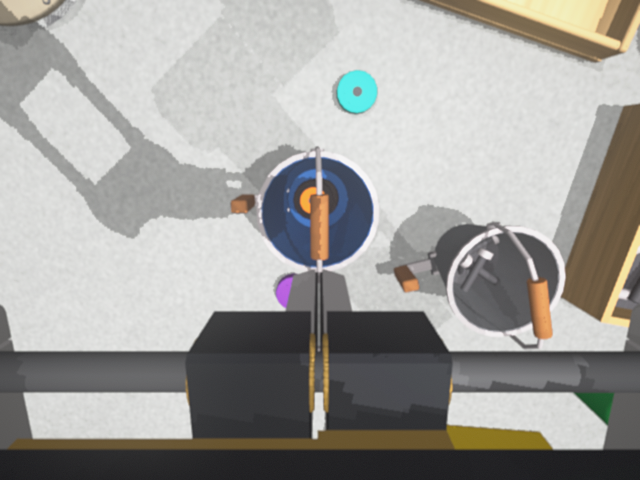

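View pics/s3.png

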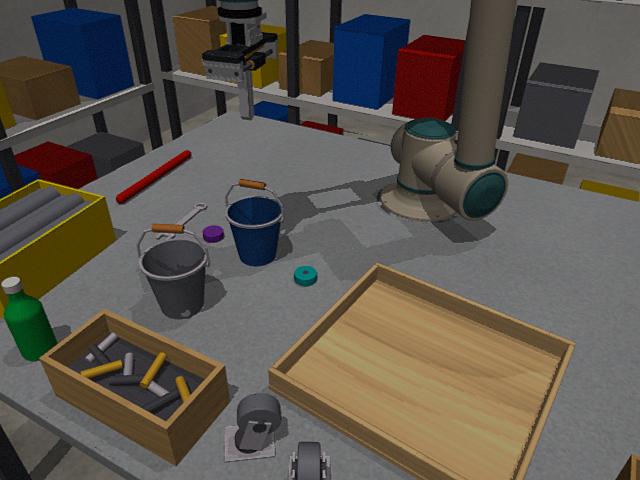

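```bash
python3 - <<'E'
from h import *
s=np.load('pics/s3.npz');w=np.load('pics/w3.npz')
for n,c in(('s',s),('w',w)):
  for p in([.4262,-.2403,.3018],[.4262,-.2403,.3238],[.4265,-.2405,.185],[.4265,-.2405,.193]): print(n,p,proj(c,p))
print(tri([(s,252.6,183.8),(w,319.5,226)]), -w['R'].T@w['t'])
T=np.load('pics/top0.npz'); print(tri([(T,438,275.8),(w,319.5,226)]))
im=s['image'];cv2.imwrite('pics/c3.png',cv2.resize(im[20:220,190:350],None,fx=3,fy=3))
E
```

```text
s [0.4262, -0.2403, 0.3018] [247.0779729  130.64568434]
s [0.4262, -0.2403, 0.3238] [246.32742757 119.83761236]
s [0.4265, -0.2405, 0.185] [250.59850955 183.71181453]
s [0.4265, -0.2405, 0.193] [250.36059758 180.29621572]
w [0.4262, -0.2403, 0.3018] [316.26434846 270.30361431]
w [0.4262, -0.2403, 0.3238] [316.0933048  283.87573595]
w [0.4265, -0.2405, 0.185] [317.09542628 228.07619287]
w [0.4265, -0.2405, 0.193] [317.07796055 230.03602624]
[ 0.42736127 -0.23661558  0.18654854] [ 0.41418281 -0.1731456   0.50689492]
[ 0.4270394  -0.23246212  0.22178495]
```

View pics/c3.png

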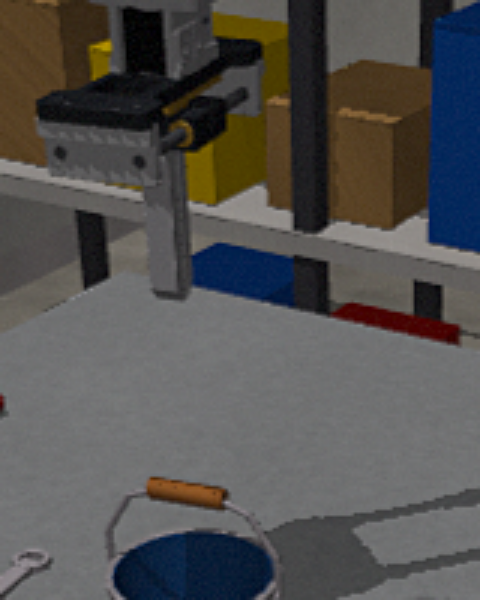

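```bash
python3 - <<'E'
from h import *
w=np.load('pics/w3.npz')
y=np.array([-.182,.983,0])
for z in(.185,.165):
  for s in(-.028,.028,-.0675,.0675):
    print(z,s,proj(w,np.array([.4268,-.2405,z if abs(s)<.05 else z-.075])+s*y))
im=w['image'];cv2.imwrite('pics/c4.png',cv2.resize(im[130:350,230:420],None,fx=4,fy=4)[:800])
s=np.load('pics/s1.npz')['image'];cv2.imwrite('pics/c5.png',cv2.resize(s[60:220,190:350],None,fx=4,fy=4)[:800])
E
```

```text
0.185 -0.028 [317.22175994 258.99203815]
0.185 0.028 [317.65494975 196.01844192]
0.185 -0.0675 [317.08987082 273.74464911]
0.185 0.0675 [317.95134711 148.14398902]
0.165 -0.028 [317.2543471  252.86755097]
0.165 0.028 [317.66417295 193.23658493]
0.165 -0.0675 [317.12219129 268.11622018]
0.165 0.0675 [317.94491437 148.0933835 ]
```

View pics/c4.png

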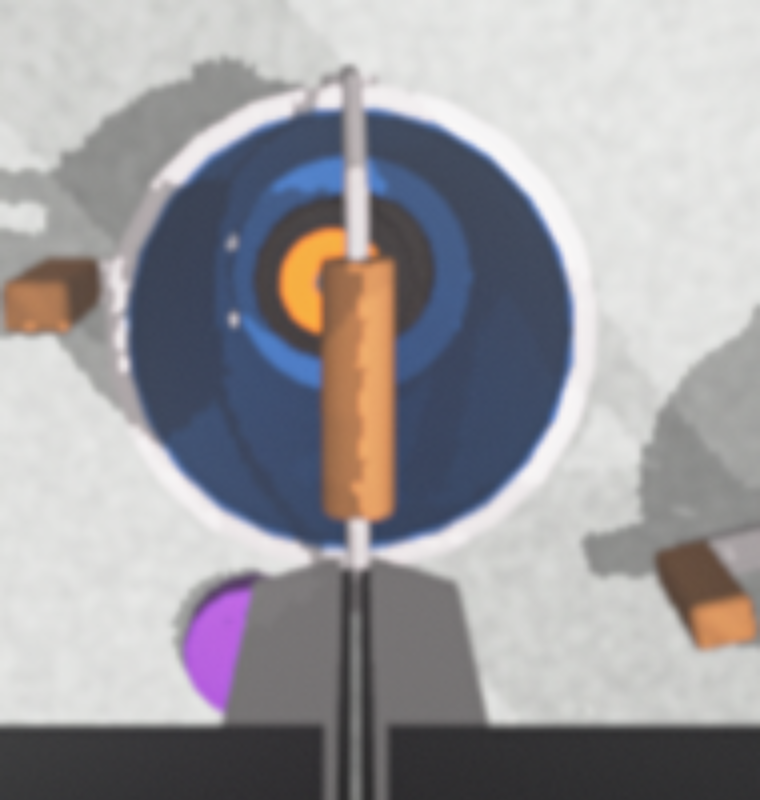

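View pics/c5.png

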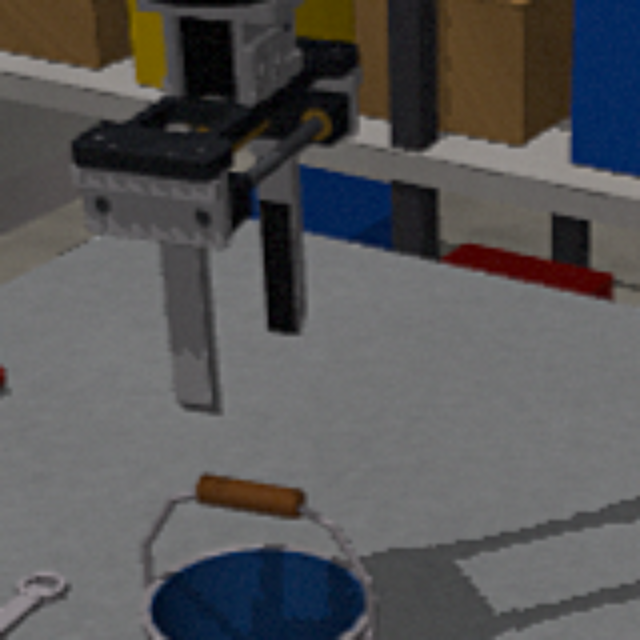

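```bash
python3 - <<'E'
from h import *
w=np.load('pics/w3.npz');s=np.load('pics/s3.npz')
y=np.array([-.182,.983,0])
for z in(.2998,.3018,.31,.315,.3238):
  print(z,[proj(w,np.array([.4262,-.2403,z])+k*y)[1].round(1) for k in(0,.008,.011)],[proj(s,np.array([.4262,-.2403,z])+k*y+.01*np.array([.983,.182,0]))[1].round(1) for k in(0,.008,.011)])
E
```

```text
0.2998 [np.float64(269.2), np.float64(255.8), np.float64(250.8)] [np.float64(133.5), np.float64(134.1), np.float64(134.3)]
0.3018 [np.float64(270.3), np.float64(256.8), np.float64(251.7)] [np.float64(132.6), np.float64(133.1), np.float64(133.3)]
0.31 [np.float64(275.0), np.float64(261.1), np.float64(255.8)] [np.float64(128.5), np.float64(129.1), np.float64(129.3)]
0.315 [np.float64(278.1), np.float64(263.8), np.float64(258.4)] [np.float64(126.1), np.float64(126.6), np.float64(126.8)]
0.3238 [np.float64(283.9), np.float64(269.0), np.float64(263.4)] [np.float64(121.7), np.float64(122.2), np.float64(122.4)]
```

Both cameras agree that the fingertips sit about where the TCP is reported, roughly 22 mm higher than nominal. That explains the miss, because the jaws closed above the roller. I'll open and go about 21 mm lower.

Request:
move_arm([
  [0,0,0,0,-1],
  [0,0,0.2,0,-1],
  [0,0,0.5,0,-1],
  [0,0,0.9,0,-1],
  [0,0,1.2,0,-1],
  [0,0,1.5,0,-1],
  [0,0,1.8,0,-1],
  [0,0,2,0,-1],
  [0,0,2,0,-1],
  [0,0,2,0,-1],
])

```text
t: 6.2
ee_pos: [0.4264, -0.2404, 0.2241]
ee_rot: [0.637, 0.771, 0.0, -0.0]
wrist_force: [-0.4, -0.1, 0.2]
grip_width: 0.0773
```

```bash
python3 - <<'E'
from h import *
to(.427,-.2395,.168,10.5)
E
```

```text
to [0.02 0.02 1.12] roll 0.05 now [ 0.4264 -0.2404  0.2241] yaw 10.9 tilt [-0.  0. -1.] F [-0.4 -0.1  0.2] w 0.0773 t 6.2 q [-0.66  0.13  1.64  0.    1.37 -0.85]
```

Request:
move_arm([
  [0,0,0.3,0,-0.6],
  [0,0,0.6,0,-0.4],
  [0,0,0.9,0,0],
  [0,0,1.1,0,1],
  [0,0,1.1,0,1],
  [0,0,1.1,0,1],
  [0,0,1.1,0,1],
  [0,0,1.1,0,1],
  [0,0,1.1,0,1],
  [0,0,1.1,0,1],
])

```text
t: 7.2
ee_pos: [0.4268, -0.2407, 0.1698]
ee_rot: [0.637, 0.771, 0.0, 0.001]
wrist_force: [0.4, -0.6, 1.5]
grip_width: 0.0148
```

Request:
move_arm([
  [0,0,0,0,1],
  [0,0,0,0,1],
  [0,0,0,0,1],
  [0,0,0,0,1],
])

```text
t: 7.6
ee_pos: [0.4268, -0.2407, 0.1698]
ee_rot: [0.637, 0.771, 0.0, 0.001]
wrist_force: [-0.3, -0.3, 5.4]
grip_width: 0.0153
```

```bash
python3 - <<'E'
from h import *
to(.427,-.2395,.168,10.5)
c=cap('wrist','w4');c=cap('scene','s4')
E
```

```text
to [0.02 0.01 0.04] roll 0.05 now [ 0.4268 -0.2407  0.1698] yaw 10.9 tilt [ 0.001 -0.001 -1.   ] F [-0.3 -0.3  5.4] w 0.0153 t 7.6 q [-0.66  0.17  1.74  0.    1.23 -0.85]
```

View pics/w4.png

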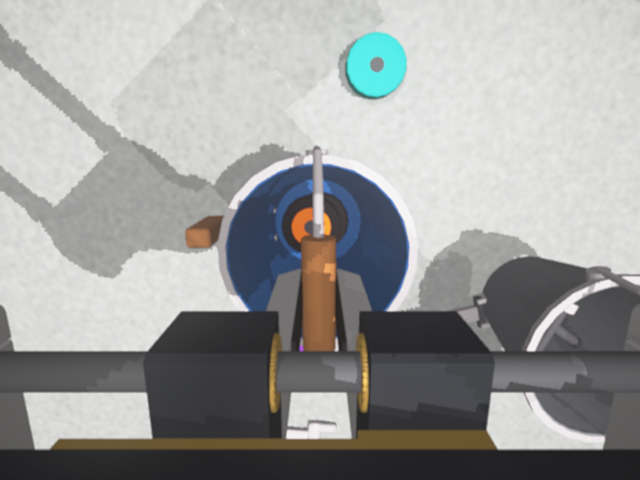

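View pics/s4.png

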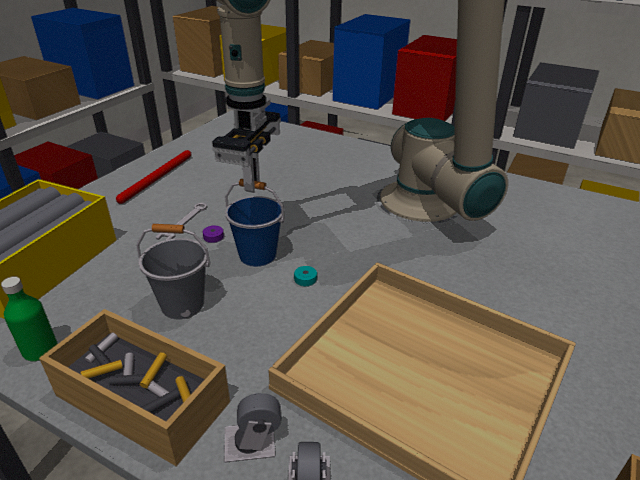

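The roller is held (15.3 mm), but the wrist reads 5 N upward, so the pads are probably gripping near their tips. I'll re-seat about 8 mm lower.

Request:
move_arm([
  [0,0,0,0,0.3],
  [0,0,0,0,0.3],
  [0,0,0.16,0,0.3],
  [0,0,0.16,0,1],
  [0,0,0.16,0,1],
  [0,0,0.16,0,1],
  [0,0,0.16,0,1],
  [0,0,0.16,0,1],
], force=45)

```text
t: 8.5
ee_pos: [0.4262, -0.2403, 0.1609]
ee_rot: [0.637, 0.771, 0.0, -0.0]
wrist_force: [0.6, -0.5, -3.8]
grip_width: 0.0148
```

Request:
move_arm([
  [0,0,-0.1,0,1],
  [0,0,-0.3,0,1],
  [0,0,-0.6,0,1],
  [0,0,-0.9,0,1],
  [0,0,-1.2,0,1],
  [0,0,-1.5,0,1],
  [0,0,-1.8,0,1],
  [0,0,-2.1,0,1],
  [0,0,-2.3,0,1],
  [0,0,-2.4,0,1],
])

```text
t: 9.5
ee_pos: [0.4267, -0.2406, 0.2825]
ee_rot: [0.637, 0.771, 0.0, 0.001]
wrist_force: [-0.4, 0.3, -6.1]
grip_width: 0.0148
```

```bash
python3 - <<'E'
from h import *
to(.427,-.2395,.168,10.5)
c=cap('wrist','w5');c=cap('scene','s5')
E
```

```text
to [0.02 0.01 2.29] roll 0.05 now [ 0.4267 -0.2406  0.2825] yaw 10.9 tilt [ 0.001 -0.001 -1.   ] F [-0.4  0.3 -6.1] w 0.0148 t 9.5 q [-0.66  0.11  1.53  0.    1.5  -0.85]
```

View pics/w5.png

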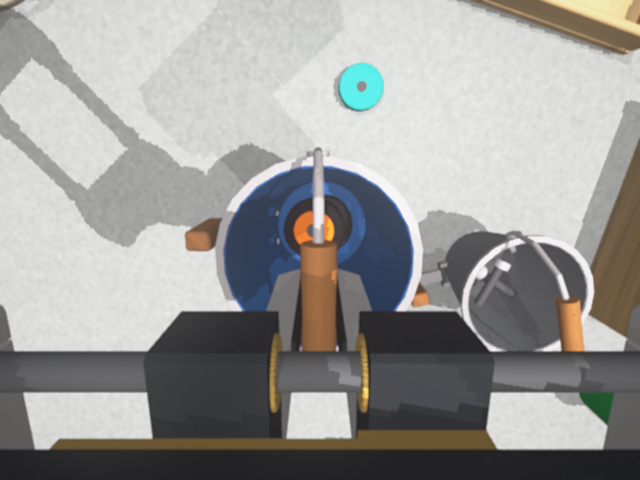

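View pics/s5.png

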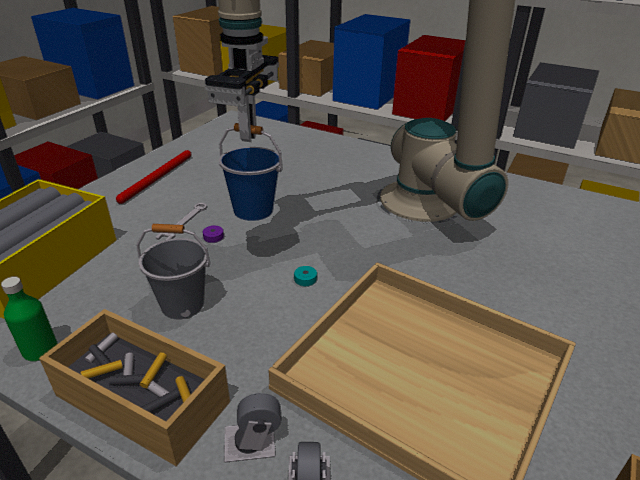

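The pail is hanging upright from the roller, with its underside about 120 mm above the bench and −6 N on the wrist, which matches its weight. Next I'll carry it to the tray.

```bash
python3 - <<'E'
from h import *
to(.523,.134,.2825,-5.7)
E
```

```text
to [ 6.99  3.31 -0.02] roll 2.07 now [ 0.4266 -0.2405  0.2818] yaw 10.9 tilt [ 0.001 -0.001 -1.   ] F [-0.4 -0.  -5.5] w 0.0152 t 9.6 q [-0.66  0.11  1.53  0.    1.5  -0.85]
```

Request:
move_arm([
  [0.15,0.07,0,0,1],
  [0.45,0.21,0,0.1,1],
  [0.9,0.43,0,0.2,1],
  [1.5,0.71,0,0.4,1],
  [2.1,1,0,0.6,1],
  [2.7,1.28,0,0.8,1],
  [3.3,1.56,0,1,1],
  [3.9,1.85,0,1.2,1],
  [4.5,2.13,0,1.4,1],
  [5.0,2.37,0,1.6,1],
])

```text
t: 10.6
ee_pos: [0.4949, 0.0301, 0.2803]
ee_rot: [0.719, 0.695, -0.0, -0.001]
wrist_force: [0.3, -0.2, -6.2]
grip_width: 0.0151
```

```bash
python3 - <<'E'
from h import *
to(.523,.134,.2825,-5.7)
E
```

```text
to [ 2.1   0.49 -0.04] roll 0.47 now [0.4949 0.0301 0.2803] yaw -1.9 tilt [-0.002  0.001 -1.   ] F [ 0.3 -0.2 -6.2] w 0.0151 t 10.6 q [-0.08  0.12  1.52  0.    1.5  -0.05]
```

Request:
move_arm([
  [0.4,0.1,0,0.1,1],
  [0.8,0.2,0,0.2,1],
  [1.2,0.3,0,0.3,1],
  [1.6,0.4,0,0.4,1],
  [1.9,0.45,0,0.47,1],
  [2.05,0.48,0,0.47,1],
  [2.1,0.49,0,0.47,1],
  [2.1,0.49,0,0.47,1],
  [2.1,0.49,0,0.47,1],
])

```text
t: 11.5
ee_pos: [0.5232, 0.1309, 0.2811]
ee_rot: [0.741, 0.671, -0.0, 0.0]
wrist_force: [-0.6, 0.5, -5.9]
grip_width: 0.0146
```

```bash
python3 - <<'E'
from h import *
c=cap('top','t6');c=cap('scene','s6')
to(.523,.134,.172,-5.7)
E
```

```text
to [ 0.06 -0.01  2.19] roll -0.0 now [0.5233 0.1309 0.2813] yaw -5.7 tilt [-0. -0. -1.] F [-0.6  0.7 -5.4] w 0.0148 t 11.6 q [ 0.12  0.19  1.43 -0.    1.52  0.22]
```

View pics/t6.png

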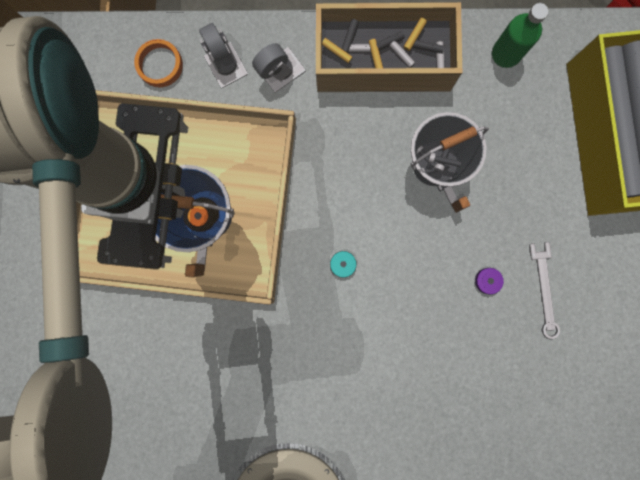

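View pics/s6.png

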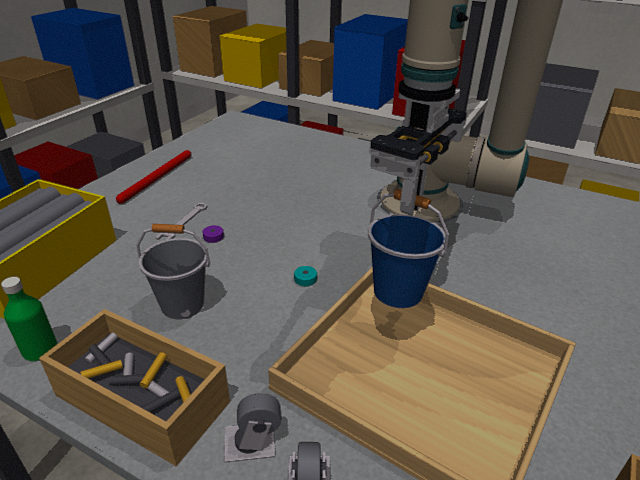

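The top view shows the pail over the near part of the tray with the grip inside the wall at (195,269), and a wheel visible inside. I'll lower it, shifting 10 mm forward.

Request:
move_arm([
  [0.06,0.1,0.3,0,1],
  [0.06,0.2,0.6,0,1],
  [0.06,0.2,0.9,0,1],
  [0.06,0.2,1.3,0,1],
  [0.06,0.2,1.6,0,1],
  [0.06,0.2,1.85,0,1],
  [0.06,0.2,2.0,0,1],
  [0.06,0.2,2.1,0,1],
  [0.06,0.2,2.18,0,1],
  [0.06,0.2,2.22,0,1],
])

```text
t: 12.6
ee_pos: [0.5365, 0.1336, 0.1721]
ee_rot: [0.741, 0.671, 0.003, 0.002]
wrist_force: [3.0, -0.4, 3.0]
grip_width: 0.0149
```

```bash
python3 - <<'E'
from h import *
c=cap('scene','s7')
to(.533,.134,.17,-5.7)
E
```

```text
to [ 0.   -0.07  0.04] roll 0.01 now [0.5365 0.1336 0.1721] yaw -5.7 tilt [ 0.007  0.    -1.   ] F [2.5 0.4 0.8] w 0.0149 t 12.65 q [ 0.12  0.26  1.61 -0.    1.27  0.22]
```

View pics/s7.png

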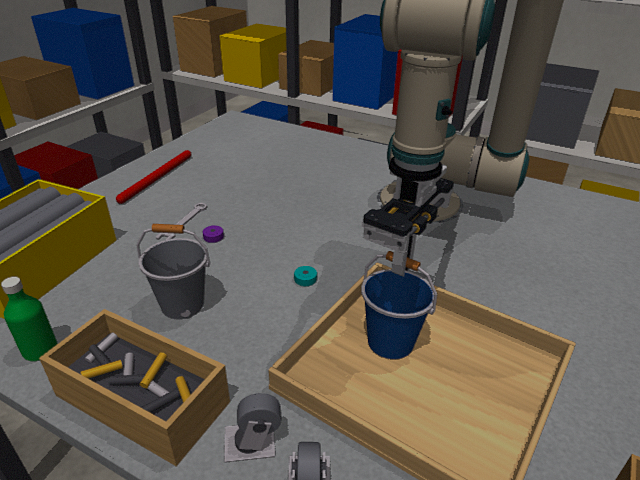

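The pail stands in the tray with the force back near zero. I'll release and rise.

Request:
move_arm([
  [0,0,0,0,0.3],
  [0,0,0,0,-0.2],
  [0,0,0,0,-0.2],
  [0,0,0,0,-0.2],
  [0,0,-0.4,0,-0.2],
  [0,0,-0.8,0,-0.2],
  [0,0,-1.2,0,-0.2],
  [-0.2,-0.3,-1.8,0,-0.2],
  [-0.6,-0.9,-2.4,-0.5,-0.2],
  [-1.2,-1.6,-2.8,-1,-0.2],
])

```text
t: 13.65
ee_pos: [0.4486, 0.0821, 0.3117]
ee_rot: [0.691, 0.723, 0.001, 0.001]
wrist_force: [0.5, -2.0, -0.0]
grip_width: 0.0565
```

```bash
python3 - <<'E'
from h import *
c=cap('top','t8')
cv2.imwrite('pics/c8.png',cv2.resize(c['image'][80:320,50:330],None,fx=2.5,fy=2.5,interpolation=cv2.INTER_CUBIC))
to(.44,.143,.20,84.3)
E
```

```text
to [ 1.3 -0.   2.3] roll -10.21 now [0.4428 0.0786 0.3152] yaw 2.6 tilt [ 0.002 -0.004 -1.   ] F [-4.1 -2.1  1. ] w 0.0563 t 13.7 q [ 0.02  0.04  1.53 -0.    1.57 -0.02]
```

View pics/c8.png

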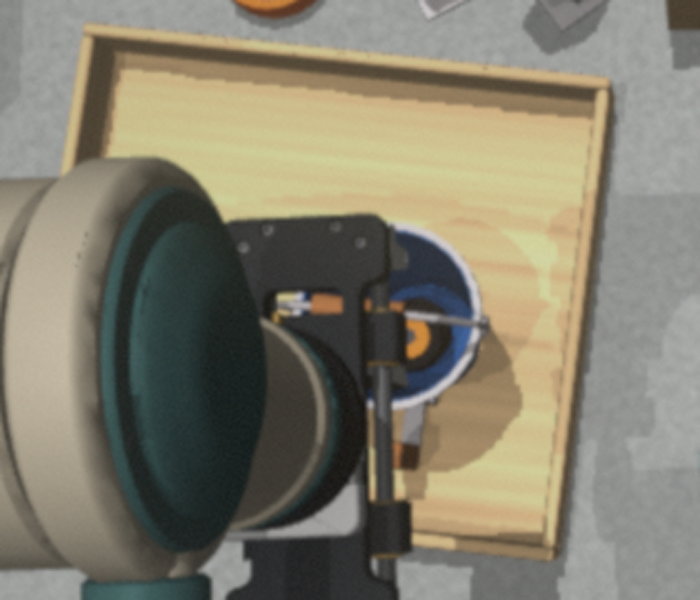

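Request:
move_arm([
  [0.1,-0.05,0,-1,-0.2],
  [0.2,-0.1,0,-2,-0.2],
  [0.4,-0.2,0,-3,-0.2],
  [0.6,-0.3,0,-4,-0.2],
  [0.8,-0.4,0,-5,-0.2],
  [1,-0.4,0,-6,-0.2],
  [1.2,-0.4,0.3,-7,-0.2],
  [1.3,-0.4,0.6,-8,-0.2],
  [1.3,-0.4,1,-9,-0.2],
  [1.3,-0.4,1.2,-10,-0.2],
])

```text
t: 14.7
ee_pos: [0.4246, 0.1462, 0.2485]
ee_rot: [0.064, 0.998, -0.0, -0.001]
wrist_force: [-0.1, 0.4, 1.1]
grip_width: 0.0566
```

Request:
move_arm([
  [0,0,0,-0.1,-0.2],
  [0,0,0,-0.2,-0.2],
  [0,0,0,-0.2,-0.2],
])

```text
t: 15.0
ee_pos: [0.4263, 0.1461, 0.2509]
ee_rot: [0.054, 0.999, 0.0, 0.001]
wrist_force: [0.5, -0.1, 0.4]
grip_width: 0.0562
```

```bash
python3 - <<'E'
from h import *
to(.44,.143,.20,84.3)
c=cap('wrist','w9');c=cap('top','t9')
cv2.imwrite('pics/c9.png',cv2.resize(c['image'][80:320,50:330],None,fx=2.5,fy=2.5,interpolation=cv2.INTER_CUBIC))
E
```

```text
to [-0.28 -0.03  1.02] roll -0.06 now [0.4263 0.1461 0.2509] yaw 83.8 tilt [ 0.001  0.    -1.   ] F [ 0.5 -0.1  0.4] w 0.0562 t 15.0 q [ 0.18  0.06  1.66  0.    1.42 -1.29]
```

View pics/w9.png

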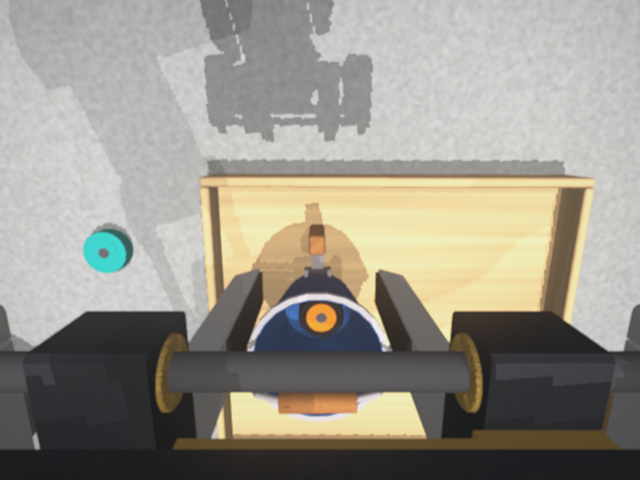

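View pics/c9.png

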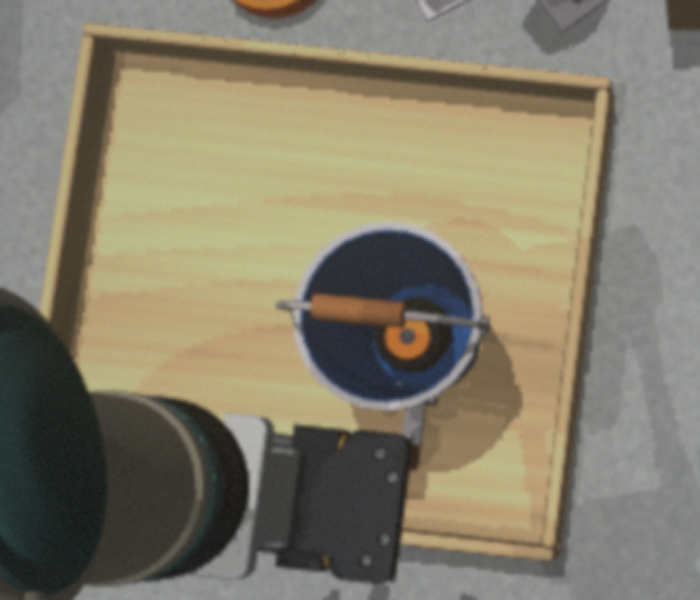

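```bash
python3 - <<'E'
from h import *
w=np.load('pics/w9.npz');t=np.load('pics/t9.npz')
cv2.imwrite('pics/c10.png',cv2.resize(w['image'][200:320,240:400],None,fx=5,fy=5,interpolation=cv2.INTER_CUBIC))
rc=plane(t,50+389/2.5,80+317/2.5,.13);print(rc)
pa=plane(t,50+283/2.5,80+304/2.5,.12);pb=plane(t,50+485/2.5,80+326/2.5,.12);d=pa-pb;print(np.linalg.norm(d),np.degrees(np.arctan2(d[1],d[0])))
print(plane(w,316.5,243,.08))
E
```

```text
[0.54064738 0.13043593 0.13      ]
0.13807351867596165 83.86083005065981
[0.44776549 0.14296939 0.08      ]
```

View pics/c10.png

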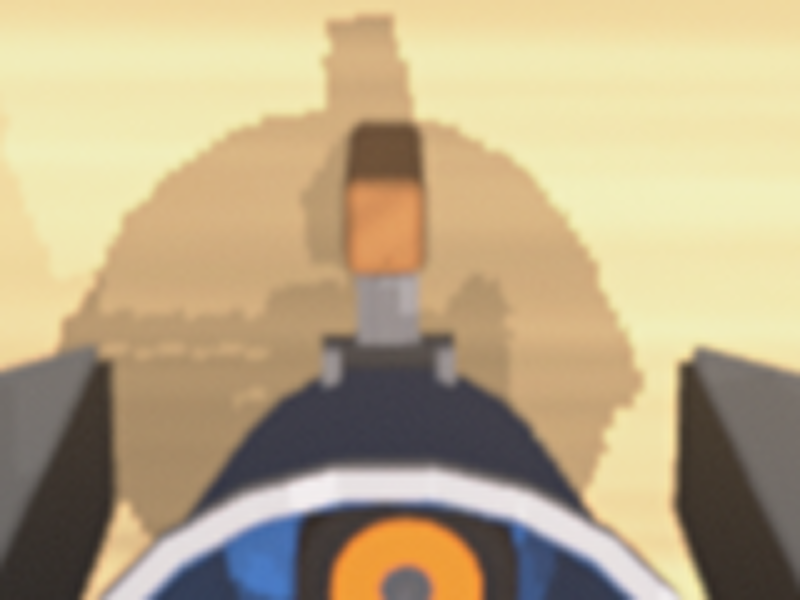

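```bash
python3 - <<'E'
from h import *
to(.446,.142,.043,84)
E
```

```text
to [-0.4  -0.04  4.16] roll -0.02 now [0.4262 0.1461 0.2509] yaw 83.9 tilt [ 0.002  0.    -1.   ] F [-0.6  0.2 -0.5] w 0.0564 t 15.1 q [ 0.18  0.06  1.66  0.    1.42 -1.29]
```

Request:
move_arm([
  [-0.2,-0.02,0.3,0,-0.2],
  [-0.4,-0.04,0.7,0,-0.2],
  [-0.4,-0.04,1.3,0,-0.2],
  [-0.4,-0.04,1.9,0,-0.2],
  [-0.4,-0.04,2.4,0,-0.2],
  [-0.4,-0.04,2.8,0,-0.2],
  [-0.4,-0.04,3.1,0,-0.2],
  [-0.4,-0.04,3.3,0,-0.2],
  [-0.4,-0.04,3.4,0,-0.2],
  [-0.4,-0.04,3.4,0,-0.2],
])

```text
t: 16.1
ee_pos: [0.4455, 0.1419, 0.0801]
ee_rot: [0.053, 0.999, 0.0, -0.0]
wrist_force: [-0.6, -0.2, 0.8]
grip_width: 0.0566
```

```bash
python3 - <<'E'
from h import *
to(.446,.142,.043,84)
c=cap('wrist','w11');c=cap('scene','s11')
cv2.imwrite('pics/c11.png',cv2.resize(c['image'][180:400,300:500],None,fx=3,fy=2.7,interpolation=cv2.INTER_CUBIC))
E
```

```text
to [-0.01  0.    0.74] roll -0.01 now [0.4455 0.1419 0.0801] yaw 83.9 tilt [-0.  0. -1.] F [-0.6 -0.2  0.8] w 0.0566 t 16.1 q [ 0.16  0.23  1.92  0.    1.   -1.31]
```

View pics/w11.png

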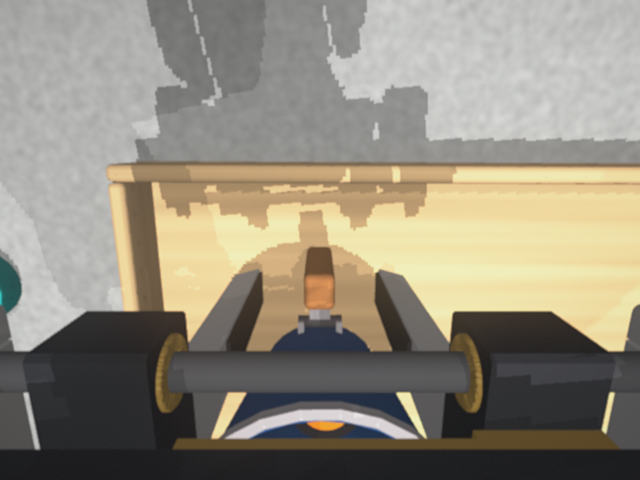

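View pics/c11.png

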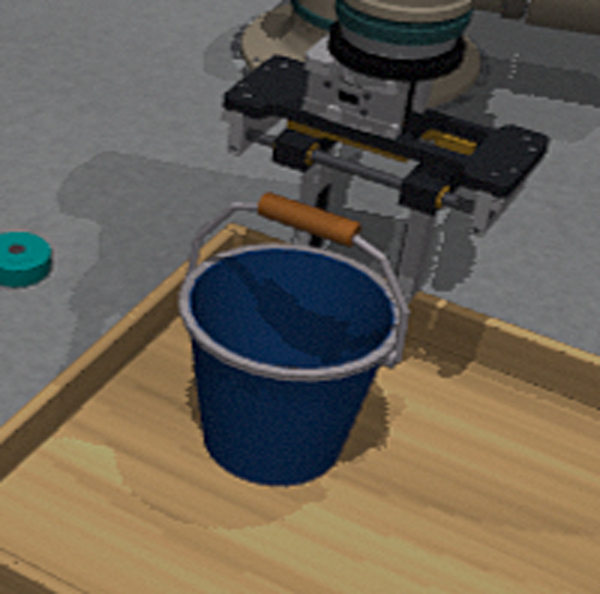

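The grip at (319,290) is centred between the fingers. I'll descend the last 37 mm and close.

Request:
move_arm([
  [-0.05,0,0.2,0,-0.2],
  [-0.05,0,0.45,0,-0.2],
  [-0.05,0,0.65,0,0],
  [-0.05,0,0.75,0,0.5],
  [-0.05,0,0.75,0,1],
  [-0.05,0,0.75,0,1],
  [-0.05,0,0.75,0,1],
  [-0.05,0,0.75,0,1],
  [-0.05,0,0.75,0,1],
  [-0.05,0,0.75,0,1],
], force=55)

```text
t: 17.2
ee_pos: [0.4484, 0.1421, 0.0431]
ee_rot: [0.053, 0.999, 0.0, 0.001]
wrist_force: [-0.3, 1.4, 1.6]
grip_width: 0.0159
```

```bash
python3 - <<'E'
from h import *
to(.446,.142,.043,84)
c=cap('wrist','w12')
E
```

```text
to [ 0.05 -0.01  0.  ] roll -0.01 now [0.4484 0.1421 0.0431] yaw 83.9 tilt [ 0.001  0.001 -1.   ] F [-0.3  1.4  1.6] w 0.0159 t 17.2 q [ 0.16  0.27  1.96  0.    0.9  -1.31]
```

View pics/w12.png

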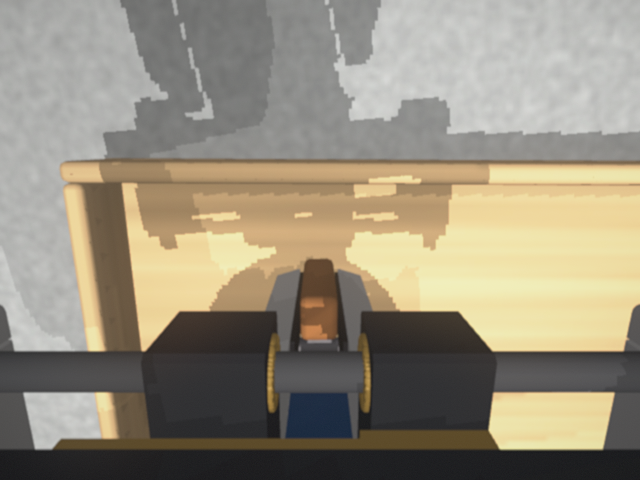

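Request:
move_arm([
  [0,0,0,0,1],
  [0,0,-0.1,0,1],
  [0,0,-0.3,0,1],
  [0,0,-0.6,0,1],
  [0,0,-0.9,0,1],
  [0,0,-1.2,0,1],
  [0,0,-1.5,0,1],
  [0,0,-1.8,0,1],
  [0,0,-2,0,1],
  [0,0,-2,0,1],
])

```text
t: 18.25
ee_pos: [0.4473, 0.1415, 0.1438]
ee_rot: [0.053, 0.999, -0.0, -0.0]
wrist_force: [-3.1, -0.1, 0.6]
grip_width: 0.0159
```

```bash
python3 - <<'E'
from h import *
to(.446,.142,.043,84)
c=cap('scene','s13')
E
```

```text
to [0.03 0.01 2.02] roll -0.01 now [0.4473 0.1415 0.1438] yaw 83.9 tilt [-0. -0. -1.] F [-3.1 -0.1  0.6] w 0.0159 t 18.25 q [ 0.16  0.16  1.82  0.    1.16 -1.31]
```

View pics/s13.png

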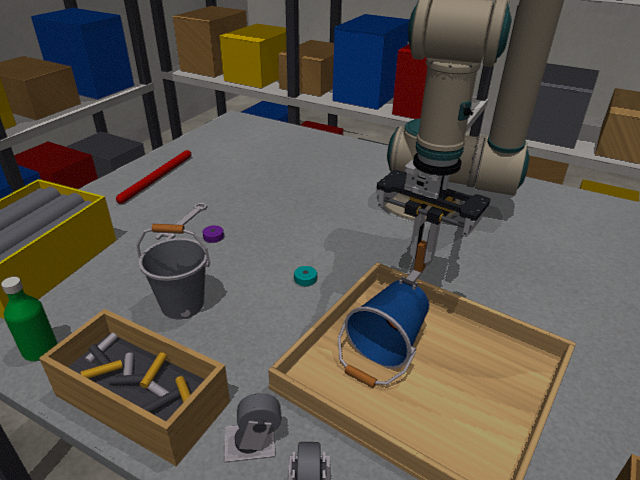

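The pail has tipped onto its mouth-forward edge with the bail folded ahead, and the grip still holds. I'll keep lifting.

Request:
move_arm([
  [0,0,-0.2,0,1],
  [0,0,-0.4,0,1],
  [0,0,-0.7,0,1],
  [0,0,-1,0,1],
  [0,0,-1.3,0,1],
  [0,0,-1.6,0,1],
  [0,0,-1.9,0,1],
  [0,0,-2.1,0,1],
  [0,0,-2.2,0,1],
  [0,0,-2.2,0,1],
])

```text
t: 19.3
ee_pos: [0.4483, 0.1417, 0.2532]
ee_rot: [0.053, 0.999, 0.0, 0.001]
wrist_force: [-0.3, 0.3, -4.4]
grip_width: 0.0159
```

```bash
python3 - <<'E'
from h import *
to(.446,.142,.043,84)
c=cap('scene','s14');c=cap('top','t14')
E
```

```text
to [ 0.05 -0.    4.2 ] roll -0.01 now [0.4483 0.1417 0.2532] yaw 83.9 tilt [ 0.001  0.    -1.   ] F [-0.3  0.3 -4.4] w 0.0159 t 19.3 q [ 0.16  0.09  1.62  0.    1.43 -1.31]
```

View pics/s14.png

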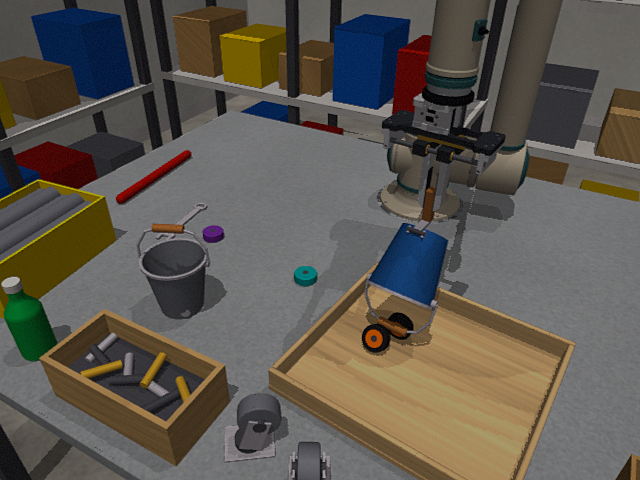

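View pics/t14.png

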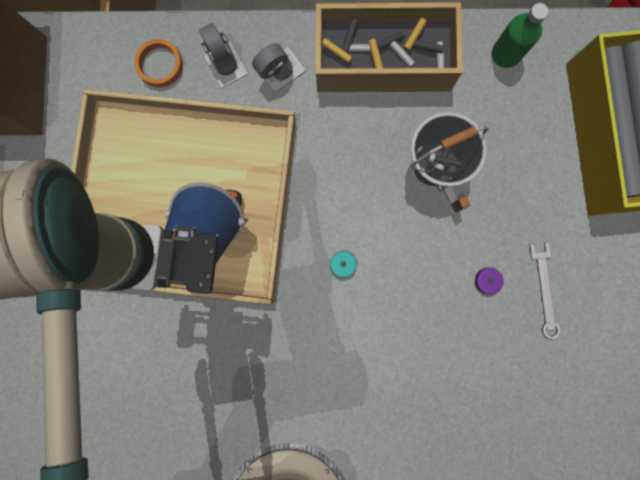

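The force is −4.4 N, the empty pail alone, and both wheels are out near (376,338) and (400,323). I'll raise further so the bail clears them.

Request:
move_arm([
  [0,0,-0.2,0,1],
  [0,0,-0.5,0,1],
  [0,0,-0.9,0,1],
  [0,0,-1.2,0,1],
  [0,0,-1.4,0,1],
  [0,0,-1.5,0,1],
  [0,0,-1.5,0,1],
  [0,0,-1.5,0,1],
])

```text
t: 20.2
ee_pos: [0.4475, 0.1416, 0.327]
ee_rot: [0.053, 0.999, -0.0, -0.001]
wrist_force: [-1.4, 0.2, -3.4]
grip_width: 0.0158
```

```bash
python3 - <<'E'
from h import *
c=cap('scene','s15')
to(.446,.30,.043,84)
E
```

```text
to [0.35 3.15 5.68] roll -0.01 now [0.4474 0.1416 0.3268] yaw 83.9 tilt [-0.002 -0.    -1.   ] F [-0.5  0.4 -4.3] w 0.0157 t 20.25 q [ 0.16  0.07  1.47  0.    1.61 -1.31]
```

View pics/s15.png

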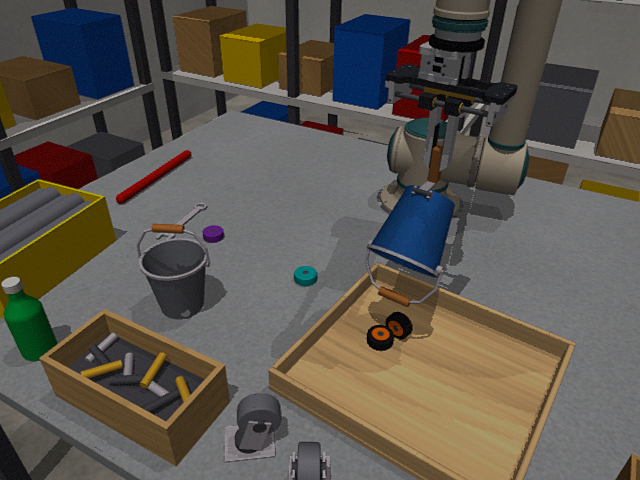

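Both wheels lie on the tray floor at (381,337) and (399,325), and the pail is empty and hanging. I'll carry it to the far-left side of the tray.

```bash
python3 - <<'E'
from h import *
to(.485,.295,.327,84)
E
```

```text
to [-0.42  3.13 -0.01] roll -0.01 now [0.4474 0.1416 0.3268] yaw 83.9 tilt [-0.002 -0.    -1.   ] F [-0.5  0.4 -4.3] w 0.0157 t 20.25 q [ 0.16  0.07  1.47  0.    1.61 -1.31]
```

Request:
move_arm([
  [-0.05,0.3,0,0,1],
  [-0.1,0.7,0,0,1],
  [-0.15,1.1,0,0,1],
  [-0.2,1.5,0,0,1],
  [-0.27,1.9,0,0,1],
  [-0.33,2.3,0,0,1],
  [-0.4,2.7,0,0,1],
  [-0.42,3,0,0,1],
  [-0.42,3.13,0,0,1],
  [-0.42,3.13,0,0,1],
])

```text
t: 21.25
ee_pos: [0.4852, 0.2959, 0.3272]
ee_rot: [0.052, 0.999, -0.0, -0.0]
wrist_force: [0.6, -0.8, -4.5]
grip_width: 0.0157
```

Request:
move_arm([
  [0,0,0.2,0,1],
  [0,0,0.5,0,1],
  [0,0,0.8,0,1],
  [0,0,1.1,0,1],
  [0,0,1.4,0,1],
  [0,0,1.7,0,1],
  [0,0,1.9,0,1],
  [0,0,2,0,1],
  [0,0,2,0,1],
])

```text
t: 22.15
ee_pos: [0.4849, 0.2945, 0.227]
ee_rot: [0.053, 0.999, -0.0, -0.001]
wrist_force: [0.4, -0.2, -3.8]
grip_width: 0.0158
```

```bash
python3 - <<'E'
from h import *
c=cap('scene','s16');c=cap('top','t16')
to(.485,.295,.15,84)
E
```

```text
to [ 0.02 -0.    1.56] roll -0.01 now [0.4857 0.295  0.2282] yaw 83.9 tilt [ 0.001  0.    -1.   ] F [ 0.2 -0.7 -4.4] w 0.0153 t 22.25 q [ 0.42  0.25  1.48 -0.    1.41 -1.04]
```

View pics/s16.png

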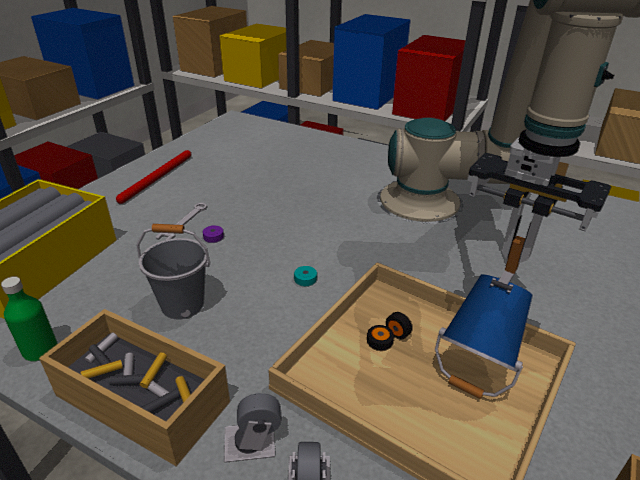

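View pics/t16.png

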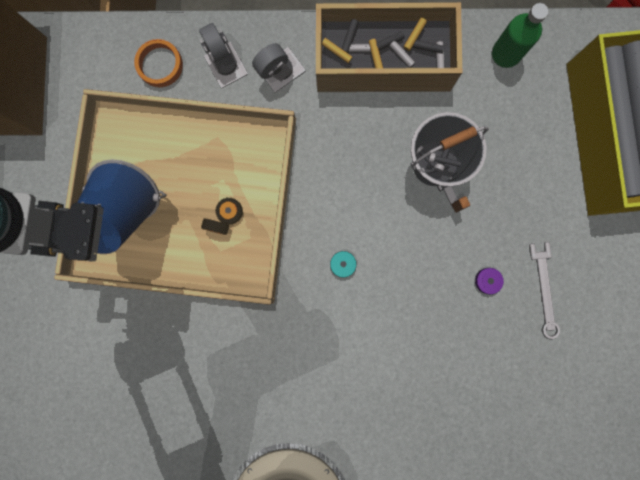

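The pail hangs with its bail just above the floor, well clear of the wheels: one flat at (229,209), one on edge at (215,226). I'll lower until the pail lies on its side.

Request:
move_arm([
  [0,0,0.2,0,1],
  [0,0,0.4,0,1],
  [0,0,0.6,0,1],
  [0,0,0.8,0,1],
  [0,0,1,0,1],
  [0,0,1.2,0,1],
  [0,0,1.4,0,1],
  [0,0,1.6,0,1],
  [0,0,1.6,0,1],
])

```text
t: 23.15
ee_pos: [0.4841, 0.2948, 0.1458]
ee_rot: [0.053, 0.999, -0.0, -0.002]
wrist_force: [-1.3, -0.2, -0.5]
grip_width: 0.0158
```

```bash
python3 - <<'E'
from h import *
c=cap('scene','s17')
to(.485,.295,.10,84)
E
```

```text
to [-0.01  0.    0.93] roll -0.01 now [0.4848 0.2949 0.1465] yaw 83.9 tilt [-0.002 -0.001 -1.   ] F [-1.9  0.4 -1.7] w 0.0158 t 23.2 q [ 0.42  0.3   1.61  0.    1.23 -1.04]
```

View pics/s17.png

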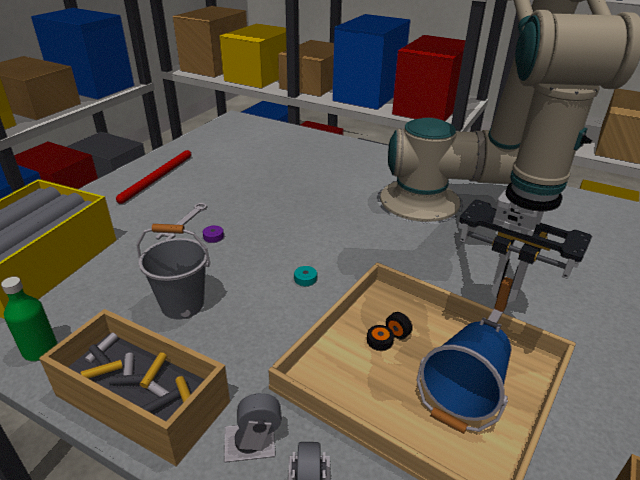

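The pail lies mouth-forward and visibly empty. I'll lower about 15 mm more, then let go.

Request:
move_arm([
  [0,0,0.1,0,1],
  [0,0,0.2,0,1],
  [0,0,0.28,0,1],
  [0,0,0.28,0,1],
])

```text
t: 23.6
ee_pos: [0.4854, 0.2949, 0.1329]
ee_rot: [0.053, 0.999, -0.0, -0.0]
wrist_force: [-0.5, -0.7, -2.0]
grip_width: 0.016
```

```bash
python3 - <<'E'
from h import *
c=cap('scene','s18')
cv2.imwrite('pics/c18.png',cv2.resize(c['image'][220:450,340:600],None,fx=2.5,fy=2.5))
to(.485,.295,.10,84)
E
```

```text
to [0.01 0.   0.66] roll -0.01 now [0.4856 0.2949 0.1332] yaw 83.9 tilt [ 0. -0. -1.] F [-1.1 -0.  -2.7] w 0.0155 t 23.65 q [ 0.42  0.31  1.63 -0.    1.2  -1.04]
```

View pics/c18.png

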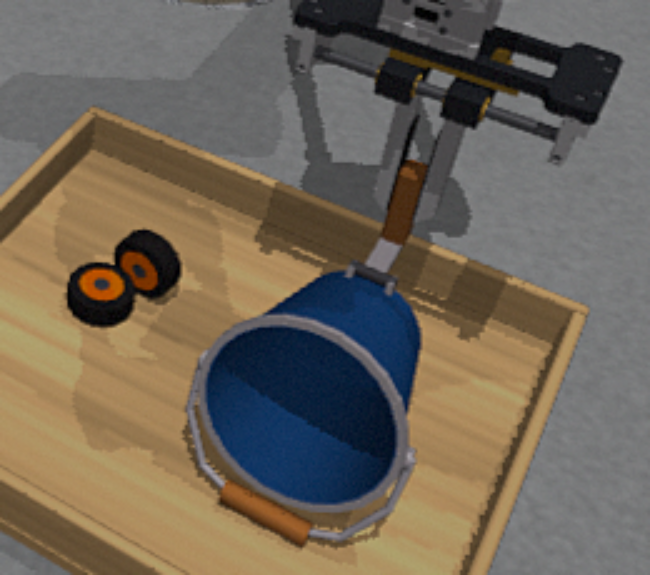

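Request:
move_arm([
  [0,0,0.1,0,1],
  [0,0,0.2,0,1],
  [0,0,0.3,0,1],
  [0,0,0.3,0,1],
])

```text
t: 24.05
ee_pos: [0.4849, 0.2952, 0.12]
ee_rot: [0.053, 0.999, 0.0, 0.0]
wrist_force: [-4.9, -0.2, 8.7]
grip_width: 0.0158
```

```bash
python3 - <<'E'
from h import *
c=cap('scene','s19')
cv2.imwrite('pics/c19.png',cv2.resize(c['image'][220:450,340:600],None,fx=2.5,fy=2.5))
to(.485,.295,.10,84)
E
```

```text
to [-0.  -0.   0.4] roll -0.01 now [0.4849 0.2952 0.12  ] yaw 83.9 tilt [ 0.     0.001 -1.   ] F [-5.  -0.3  7.7] w 0.016 t 24.1 q [ 0.42  0.32  1.65  0.    1.16 -1.04]
```

View pics/c19.png

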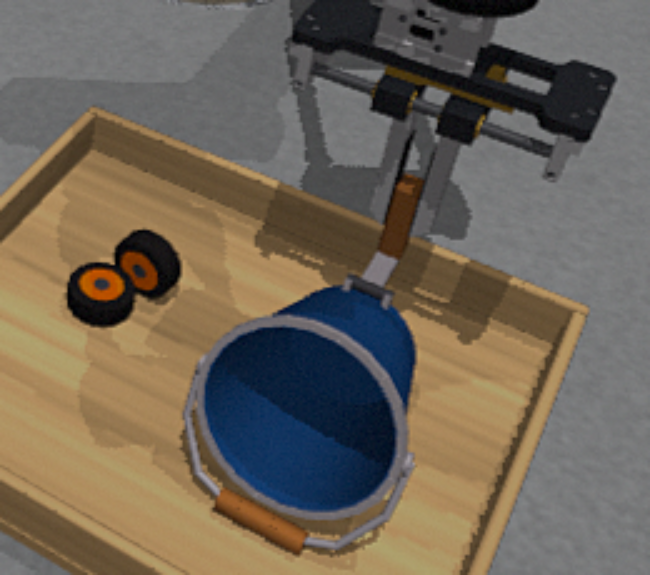

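Contact at +8 N shows the pail resting on its side. I'll ease up 3 mm, open, and withdraw straight up.

Request:
move_arm([
  [0,0,-0.06,0,1],
  [0,0,-0.06,0,0.5],
  [0,0,-0.06,0,0.2],
  [0,0,-0.06,0,0.2],
  [0,0,-0.06,0,0.1],
  [0,0,-0.06,0,0.1],
  [0,0,-0.4,0,0.1],
  [0,0,-1,0,0.1],
  [0,0,-1.6,0,0.1],
  [0,0,-2.4,0,0.1],
])

```text
t: 25.1
ee_pos: [0.4845, 0.2946, 0.2385]
ee_rot: [0.053, 0.999, -0.001, -0.001]
wrist_force: [0.3, -0.1, -0.5]
grip_width: 0.0421
```

Request:
move_arm([
  [0.5,0,-0.6,0,0.1],
  [1,0,-1,0,0.1],
  [1.5,0,-1.2,0,0.1],
  [2,0,-1.2,0,0.1],
  [2.2,0,-1.2,0,0.1],
  [2.2,0,-1.2,0,0.1],
  [2.2,0,-1.2,0,0.1],
])

```text
t: 25.8
ee_pos: [0.3767, 0.3067, 0.2984]
ee_rot: [0.053, 0.999, -0.0, 0.0]
wrist_force: [-0.1, 0.3, 0.1]
grip_width: 0.0424
```

```bash
python3 - <<'E'
from h import *
c=cap('scene','s20');c=cap('top','t20')
to(.485,.295,.10,84)
E
```

```text
to [-2.17  0.    3.96] roll -0.01 now [0.377  0.3066 0.2981] yaw 83.9 tilt [-0.    -0.001 -1.   ] F [-0.4 -0.  -0.7] w 0.0423 t 25.9 q [ 0.54  0.1   1.5  -0.    1.54 -0.92]
```

View pics/s20.png

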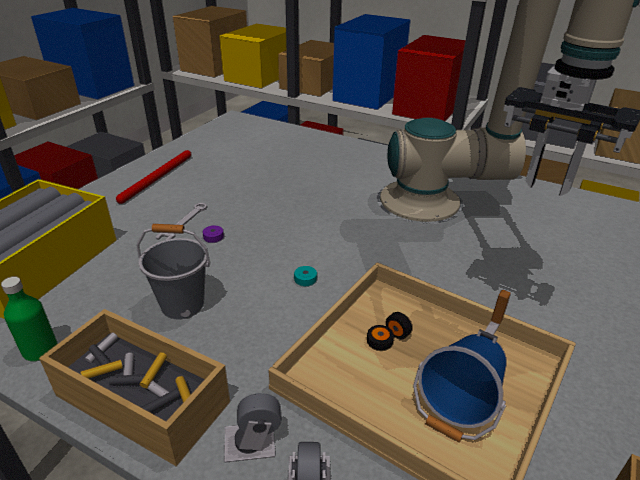

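View pics/t20.png

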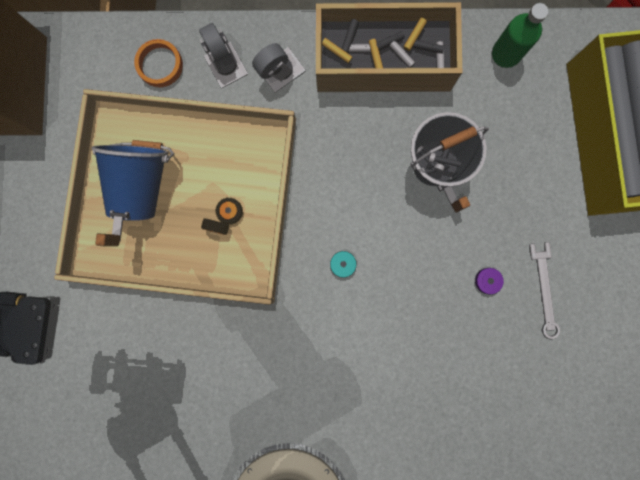

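The pail lies on its side at the left of the tray, empty. The wheels are at (229,209) and (215,226), clear of it, and the gripper is away. I'll wait a moment to check nothing moves.

Request:
move_arm([
  [0,0,0,0,0.1],
  [0,0,0,0,0.1],
  [0,0,0,0,0.1],
  [0,0,0,0,0.1],
  [0,0,0,0,0.1],
  [0,0,0,0,0.1],
  [0,0,0,0,0.1],
  [0,0,0,0,0.1],
])

```text
t: 26.7
ee_pos: [0.3759, 0.3067, 0.2987]
ee_rot: [0.053, 0.999, 0.0, 0.0]
wrist_force: [0.2, 0.3, 0.2]
grip_width: 0.0418
```

```bash
python3 - <<'E'
from h import *
c=cap('top','t21');a=np.load('pics/t20.npz')['image'];o=np.load('pics/top0.npz')['image']
d=cv2.absdiff(cv2.GaussianBlur(a,(5,5),0),cv2.GaussianBlur(c['image'],(5,5),0)).max(2)
print('still: changed px',(d[90:300,60:295]>25).sum())
d=cv2.absdiff(cv2.GaussianBlur(o,(5,5),0),cv2.GaussianBlur(c['image'],(5,5),0)).max(2)
print('grey changed px',(d[105:215,405:495]>25).sum())
print(manip.job_done())
E
```

```text
still: changed px 0
grey changed px 0
the job is handed in; nothing more can be done
None
```

The job is done and handed in at about 27 s. I lifted the blue pail by its bail, stood it upright in the tray with the wheels inside, and let go. I then lifted it by the tipping grip until it hung mouth-down and both wheels dropped into the tray. Last, I carried the empty pail to the left side of the tray, laid it on its side and released it.

**Last checks:** the pail is empty and in the tray. Both wheels lie clear of it, one flat and one standing on its edge beside it. Two pictures about 0.8 s apart showed no movement in the tray, and the grey pail looks unchanged from the start. The gripper was well away from everything.

**What disagreed:**
- **Fingertips higher than stated:** they sat about 22 mm above where the tool data puts them. My first grasp therefore closed just above the roller with about 9.5 N on the wrist. I measured the offset in the images and allowed for it.
- **Roller grip:** I also re-seated the grip on the roller once, about 8 mm lower, before lifting.
- **Hanging angle:** by eye the pail hung about 50–60° below horizontal rather than straight down. Both wheels still came out.

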